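# Hold a sensor bracket under the sprung height gauge

## Robot

A 6-joint arm with a two-finger parallel gripper is mounted at the origin on the work surface. World frame = base frame: x ahead of the robot, y to its left, z up, the work surface at z = 0. Lengths are in m, angles in rad, forces in N, time in s.
With the tool pointing down it reaches from about 0.4 to 0.825 m from the base axis. Payload 7 kg.
Tool frame: the origin (TCP) lies midway between the tips of the shut fingers; the grasp point (between the pads) lies arm.hold_point_z behind it (arm.hold_point_z is the distance from the TCP to the grasp point, in m); z points along the fingers, y is the line along which they close (so a half turn about z gives the same grasp; the last joint's range is limited). The gripper opens to 88 mm and grips with 3 to 60 N. Pads are 19 mm wide; open, the fingers measure 130 mm over their backs; the gripper's body (78 mm by 193 mm) begins 47 mm behind the grasp point.
Start: joints at [-0.817, 0.359, 0.012, 0, -1.224, -0.288], TCP at [0.303, -0.603, 0.199] pointing down, gripper open.
Joint ranges: [-3.07, 3.07], [-1.43, 2.12], [-1.02, 1.25], [-3.03, 1.67], [-3.05, -0], [-3.03, 3.03]. Speed limits (rad/s): [2.39, 2.39, 3.01, 3.14, 3.14, 3.14].

## Interface

Orientations are given as [roll, pitch, yaw] about the fixed x, y, z axes, in that order (R = Rz(yaw) Ry(pitch) Rx(roll)).
In Python, from station import arm gives the robot as it stands.
- The arm moves only by the shell command python3 -m crank 'ROWS' [OPENING] [FORCE]. ROWS is JSON, a list that holds one entry, the list of rows, each a list of 4 numbers: the shift along the tool's x, y, z in units of 25 mm (1.0 is 25 mm), then the turn about the tool's z in units of 5 degrees (1.0 is 5 degrees). A call has 1 to 12 rows; each row is the pose to reach, as a shift and turn from the pose commanded when the call began, along the tool's axes at that moment; what a row does not reach only later rows make up. A row lasts 1/8 s, in which the tool goes at most 62.5 mm and 10.7 degrees, less where a joint would pass 70% of its speed; a pose out of reach is approached as far as the arm can. A call with a gripper value outside its range is refused whole. OPENING is the closure, from 0 (fully open) to 1 (shut), set as the call begins (- or left out, the last holds). The fingers move at their own pace and stop on an object; FORCE is the grip in N (left out, the last holds). Time passes only in rows, so rows that repeat a pose let the fingers close. It gives the time, the measured TCP pose, the force, the opening and the grip force at its end, in the units of the state.
- arm.get_state(): the state, without advancing time (a new reading comes with each control period).
- arm.grab_frame(name): name is "side" or "top" or "wrist"; returns (picture, depth): 420x560x3 uint8, red, green, blue; 420x560 float32, m along the optical axis (not along the pixel's ray), 0 where there is no reading.
- arm.get_calibration(name): a dict with "mtx" (3x3 intrinsics, pixels), "R" (3x3) and "t" (3): a world point X has camera coordinates R X + t; the wrist camera has in their place "mount" (4x4, takes a point from camera to tool coordinates, whose origin is the TCP and whose axes are the flange's). Camera axes: x right, y down, z forward; pixel columns grow to the right and rows downward; lengths in m; the calibration is good to about 2 mm. The wrist camera is an equidistant fisheye: a pixel r from the principal point sees the ray r / f radians off the axis. A picture is of the moment at which its call begins: read the wrist's pose just before it. get_calibration takes no time and is no camera call.
- arm.job_done(): hands the job in; it is judged then, once.
Trained networks look in the newest picture that a camera, given by its name, has taken for a name from the list of things; names that differ only in an ending like _2 or _b are one class to them, and where a whole thing is asked for, a point or a joint stands for the part that bears it (a point fixed in the world has none). Each returns a list of dicts, best first, with "score" (0 to 1); they miss things now and then, are a little off and sometimes report something else, mostly with a low value. They report only what shows in the picture. A call takes as long as a camera call. They do not tell look-alikes from the thing itself.
- arm.recognise(thing, camera): "extent" ([left, top, width, height] in pixels, round what is visible of it).
- arm.trace(thing, camera): "mask" (420x560 bool, what is visible of it) and "extent" ([left, top, width, height] in pixels, round what is visible of it).
The state is a dict: "t": time; "q": joint angles; "qd": joint speeds; "joint_efforts": joint torques, N m; "eef_pos": TCP position; "ee_rot": TCP orientation; "force": force on the tool from outside, world axes, zero at the start; "moment": the same for the moment, N m; "width": finger opening in m; "gripper_force": force on a finger pad.
Only numpy, scipy, OpenCV 4.12 (cv2) and the standard library are available. Lean on these libraries where they do the work, as an engineer would, in place of code of your own. Each camera call takes 0.05 s, during which the arm holds its last target. There are 200 camera calls.

## Task

Lay the bracket with the thick raised end flat on the plate of the gauge stand, raised end centred under the gauge's foot, and let go of it. Then push the black cap on top of the gauge down until the foot rests on the raised end, go on until the cap's own 12 mm sprung travel is about half used (never to its stop), keep it there for three seconds, and finish while still holding it pressed. Leave the plain blank bar and the other things on the bench where they are.

Things in the scene. Friction and masses are not known exactly. Their poses are not given: they have to be found in the camera images.
- bracket: Loose aluminium bracket, about 0.16 kg, flat on a red mat 3 mm thick, left or right of the stand. Bar 150 (x) x 24 (y) x 14 mm whose +x end is a block 32 x 32 mm, 24 mm high (x = 43 to 75 mm), so it stands 10 mm above the bar. Origin: centre of the bar's underside; +x to the raised end, turned up to 0.4 rad from world x; z up. Plain tail to x = -75 mm.
- pad (a point): Centre of the flat top of the bracket's raised end: 59, 0, 24 mm from the bracket's origin in its own axes.
- tail_grip (a point): A good point to take the bracket across its 24 mm width: in the middle of the tail's thickness, 41 mm behind the origin (100 mm behind the raised end's centre; 7 mm above the underside).
- stand: Fixed gauge stand: dark steel plate 180 (x) x 100 (y) x 20 mm, top at z = 20 mm. Origin: centre of the plate's underside. Its -x end faces the robot, open for loading; a steel column (22 mm diameter, 190 mm high) stands at x = +75 mm, y = 0. The foot's axis is at x = +20 mm, y = 0. Place and yaw (up to 0.3 rad) vary.
- head: Aluminium gauge head clamped on the column over the plate; axes as the stand's, origin = stand's origin raised 0 to 20 mm (varies). The block round the spindle spans x = 2 to 38, y = -18 to 18, z = 105 to 145 mm in this frame (a bush hangs to z = 97). With its sprung spindle and black cap it counts as one thing for contact.
- foot (a joint): Travel of the gauge spindle in m: 0 fully up (start), to 0.045 down. A weak spring lifts it (about 1.1 N at 0, 3.4 N at 45 mm, net of weight). At 0 the foot's face is 62 mm above the head's origin, so the height of the foot above the plate = head origin z + 0.042 - this value.
- foot_face (a point): Centre of the spindle foot's flat lower face (steel disc, 16 mm diameter). At the start it is 18 to 38 mm above where the top of the raised end will be. Moves straight down with the spindle.
- cap (a joint): Travel of the cap on the spindle in m: 0 at rest, 0.012 at its stop (cap meets the dark collar on the spindle; the visible gap is 12 mm minus this). Its preloaded spring needs about 4.5 N to start and 0.8 N per mm more (9 N half way, 14 N at the stop), so the spindle goes down first; the cap moves on it only once the foot is stopped by the part.
- cap_top (a point): Centre of the flat top of the black cap, a disc 32 mm in diameter and 20 mm high on top of the spindle: 170 mm above the foot's face when the cap is at 0, less by the cap's travel. Pushed from above with closed fingertips.
- blank: Bystander: loose plain aluminium bar 150 x 24 x 14 mm without a raised end, lying flat on the mat on the other side. Origin: centre of its underside.
- housing: Bystander: loose sensor housing standing on end, 56 mm diameter, 130 mm tall with a threaded neck. Origin: centre of its underside.
- end_cap: Bystander: loose steel disc, 48 mm diameter, 30 mm high. Origin: centre of its underside.
- wrench: Bystander: loose open-ended wrench, 130 mm long, lying flat on the bench. Origin: centre of its underside, handle to -x.
Mind the look-alikes: they are no part of the job. Leave any green look-alike of the bracket alone.

How it is judged:
By the outcome, as a careful person would: the job done as asked, in the order asked, and still so for the second after the job is handed in, while the arm keeps its last pose, push and grip.
It also fails if it takes over 72 s, if anything falls off the work surface, if the arm or the gripper's body presses on something with over 40 N, if the wrist force passes 120 N, or if a joint passes its speed limit or range.

## Working session

There is one attempt and no reset: what is moved stays moved. The work goes in short steps, Python scripts to look and compute and a shell command to move; the robot and the scene stay as the last step left them, time stands still between calls to the robot, and variables do not carry over. Pictures are saved under pics/ and viewed, at most 10 in all, crops included, and the job is handed in when it is done.

```bash
mkdir -p pics; ls; python3 - <<'E'
from station import arm
import cv2,numpy as np
print(arm.get_state(), arm.hold_point_z)
ims=[]
for n in ("side","top"):
    p,d=arm.grab_frame(n); cv2.imwrite(f"pics/{n}0.png",p[:,:,::-1]); np.savez(f"{n}0.npz",p=p,d=d)
    c=arm.get_calibration(n); print(n,{k:np.round(v,3).tolist() for k,v in c.items()})
    for th in ("bracket","stand","head","cap","foot","blank","housing"):
        for r in arm.trace(th,n)[:3]:
            m=r["mask"]; print(n,th,round(r["score"],2),r["extent"],int(m.sum()))
print(arm.get_calibration("wrist"))
E
```

```text
pics
{'t': 0.0, 'q': array([-8.16904686e-01,  3.59400185e-01,  1.10708063e-02, -3.70464957e-04,
       -1.22410693e+00, -2.88096521e-01]), 'qd': array([-0.00160402, -0.00013016, -0.00119647,  0.00014896, -0.00033734,
       -0.00093423]), 'joint_efforts': array([-1.86363519e-03, -5.82711160e+01,  2.93043995e+01,  6.99663609e+00,
        7.02067206e-03, -1.62235733e-04]), 'eef_pos': array([ 0.3029007 , -0.60262072,  0.19781567]), 'ee_rot': array([ 3.13992130e+00, -1.32105499e-04, -2.67592359e+00]), 'force': array([-0.35765236, -0.35639122, -1.4650484 ]), 'moment': array([ 0.00412575, -0.0473091 , -0.01482927]), 'gripper_force': 0.0, 'width': 0.08749306958972322} 0.0188
side {'mtx': [[452.058, 0.0, 277.295], [0.0, 452.058, 210.011], [0.0, 0.0, 1.0]], 'R': [[0.894, -0.447, 0.021], [-0.261, -0.559, -0.787], [0.363, 0.698, -0.617]], 't': [-0.549, 0.211, 1.274]}
side bracket 0.62 [224.3, 369.9, 44.0, 50.1] 732
side bracket 0.57 [312.3, 268.5, 16.9, 21.0] 270
side bracket 0.51 [318.0, 205.8, 39.1, 26.3] 330
side stand 0.65 [184.9, 316.1, 35.6, 15.4] 308
side stand 0.48 [239.9, 228.9, 6.5, 7
[... 657 characters left out ...]
324
top foot 0.56 [223.3, 177.8, 11.7, 8.5] 105
top foot 0.28 [304.9, 182.8, 25.9, 43.1] 368
top blank 0.88 [140.6, 194.5, 15.3, 42.8] 329
top housing 0.56 [158.2, 147.9, 19.3, 19.7] 326
{'mtx': array([[325.1922621 ,   0.        , 279.84928369],
       [  0.        , 325.1922621 , 210.4245647 ],
       [  0.        ,   0.        ,   1.        ]]), 'mount': array([[-4.79147874e-04, -9.66432433e-01, -2.56920462e-01,
         6.89197604e-02],
       [ 9.99999683e-01, -2.99487980e-04, -7.38410730e-04,
         1.25733625e-03],
       [ 6.36679488e-04, -2.56920734e-01,  9.66432269e-01,
        -1.85800741e-01],
       [ 0.00000000e+00,  0.00000000e+00,  0.00000000e+00,
         1.00000000e+00]])}
```

View pics/side0.png

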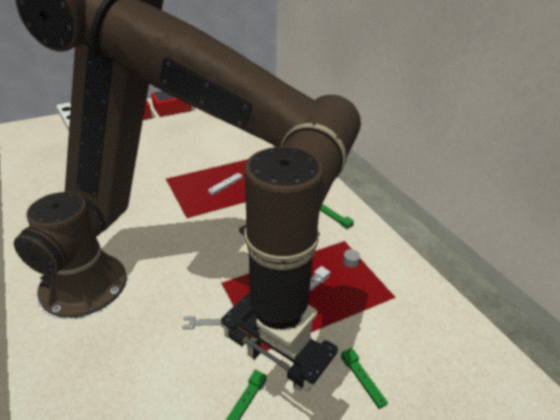

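```bash
python3 - <<'E'
import cv2
p=cv2.imread("pics/top0.png"); cv2.imwrite("pics/top0c.png",cv2.resize(p[110:310,120:420],None,fx=2.66,fy=2.66,interpolation=cv2.INTER_CUBIC))
E
```

```text
(no output)
```

View pics/top0c.png

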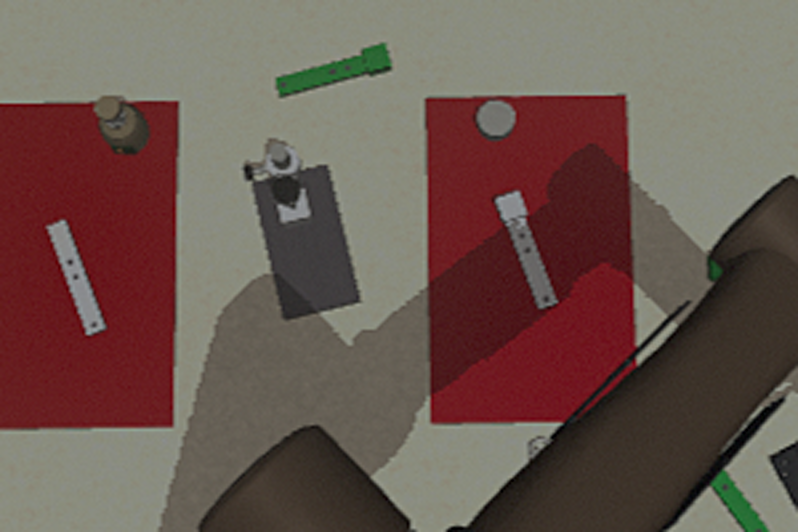

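The side view shows the arm hiding the stand. The top crop shows the bracket on the right mat, with its raised end at crop (511,207) and tail at (548,300). The stand's plate is centred near (305,240) with the head at (292,200), and the blank is on the left mat. Next I'll turn these into positions.

```bash
cat > h.py <<'E'
import numpy as np,cv2
from station import arm
from scipy.spatial.transform import Rotation as Ro
def world(n,d):
    c=arm.get_calibration(n); v,u=np.mgrid[:420,:560]
    P=np.stack([(u-c["mtx"][0,2])/c["mtx"][0,0],(v-c["mtx"][1,2])/c["mtx"][1,1],np.ones_like(u)],-1)*d[...,None]
    return (P-c["t"])@c["R"]
def wpix(uv,pose):   # wrist rays: origin, dirs (world)
    c=arm.get_calibration("wrist"); K=c["mtx"]; uv=np.atleast_2d(uv).astype(float)
    x=(uv-K[:2,2])/K[0,0]; r=np.linalg.norm(x,axis=1,keepdims=True)+1e-12
    d=np.c_[x/r*np.sin(r),np.cos(r)]; T=np.eye(4); T[:3,:3]=Ro.from_euler("xyz",pose[1]).as_matrix(); T[:3,3]=pose[0]
    M=T@c["mount"]; return M[:3,3], d@M[:3,:3].T
def wproj(X,pose):
    c=arm.get_calibration("wrist"); T=np.eye(4); T[:3,:3]=Ro.from_euler("xyz",pose[1]).as_matrix(); T[:3,3]=pose[0]
    M=T@c["mount"]; p=(np.atleast_2d(X)-M[:3,3])@M[:3,:3]; s=np.hypot(p[:,0],p[:,1])
    r=np.arctan2(s,p[:,2]); return p[:,:2]/s[:,None]*r[:,None]*c["mtx"][0,0]+c["mtx"][:2,2]
def tocmd(dxyz,dyaw,rot):  # world shift -> tool units
    t=Ro.from_euler("xyz",rot).as_matrix().T@np.array(dxyz)/0.025
    return np.round(t,2), round(-np.degrees(dyaw)/5,2)
E
python3 - <<'E'
from h import *
f=np.load("top0.npz"); p,d=f["p"].astype(int),f["d"]; W=world("top",d)
def rep(name,m):
    m=m.astype(np.uint8); pts=W[m>0]; (c,s,a)=cv2.minAreaRect(pts[:,:2].astype(np.float32)*1000)
    print(name,len(pts),"z",np.percentile(pts[:,2],[5,25,50,75,95]).round(3),"rect",np.round(c,1),np.round(s,1),round(a,1))
g=p.sum(2); sat=p.max(2)-p.min(2)
v,u=np.mgrid[:420,:560]
def win(x0,y0,x1,y1): # in crop px
    return (u>120+x0/2.66)&(u<120+x1/2.66)&(v>110+y0/2.66)&(v<110+y1/2.66)
br=win(480,185,565,315)&(sat<40); rep("bracket",br)
rep("block",br&(W[...,2]>.022)); 
pl=win(240,160,370,325)&(abs(W[...,2]-.02)<.008)&(g<300); rep("plate",pl)
hi=win(230,130,330,325)&(W[...,2]>.08); rep("head",hi)
rep("cap",win(230,130,330,325)&(W[...,2]>.2))
rep("mat",win(440,330,500,400))
print(W[181:190:2,228:234].round(3)[...,2])
rep("blank",win(40,215,110,340)&(sat<40))
E
```

```text
bracket 403 z [0.004 0.012 0.017 0.022 0.029] rect [ 568.3 -283.4] [157.6  31.4] 19.0
block 97 z [0.022 0.023 0.025 0.029 0.034] rect [ 565.3 -283.2] [145.9  29.9] 17.4
plate 1231 z [0.013 0.017 0.019 0.022 0.026] rect [579.8  -5.7] [181.1  97.7] 13.5
head 394 z [0.123 0.141 0.149 0.227 0.237] rect [471.2 -73. ] [436.9  66. ] 28.7
cap 111 z [0.224 0.23  0.233 0.237 1.761] rect [442.9 -79.2] [383.2  31.9] 26.1
mat 572 z [-0.005 -0.001  0.002  0.005  0.01 ] rect [ 362.8 -202.6] [ 79.2 210.7] 82.2
[[0.235 0.236 0.237 0.23  0.237 0.229]
 [0.231 0.234 0.232 0.231 0.232 0.225]
 [0.236 0.229 0.232 0.223 0.217 0.151]
 [0.223 0.223 0.165 0.157 0.15  0.147]
 [0.144 0.149 0.15  0.15  0.148 0.147]]
blank 361 z [0.002 0.012 0.015 0.019 0.023] rect [405.4 112.3] [586.9  95.5] 52.3
```

```bash
python3 - <<'E'
from h import *
s=arm.get_state(); print(tocmd(np.array([.529,-.296,.2])-s["eef_pos"],np.radians(-161)-s["ee_rot"][2],s["ee_rot"]))
E
```

```text
(array([-13.59,   6.92,  -0.05]), np.float64(1.54))
```

```bash
python3 -m crank '[[[-1.5,0.8,0,0.2],[-3.4,1.7,0,0.4],[-5.3,2.7,0,0.6],[-7.2,3.6,0,0.8],[-9,4.6,0,1],[-10.8,5.5,0,1.2],[-12.4,6.3,0,1.4],[-13.6,6.9,0,1.5],[-13.6,6.9,0,1.5],[-13.6,6.9,0,1.5]]]' && python3 - <<'E'
from h import *
import pickle
s=arm.get_state(); pose=(s["eef_pos"],s["ee_rot"])
p,d=arm.grab_frame("wrist"); cv2.imwrite("pics/w1.png",p[:,:,::-1]); np.savez("w1.npz",p=p,d=d,pos=pose[0],rot=pose[1])
print(pose)
for th in ("bracket","stand","head","cap","foot"):
    for r in arm.trace(th,"wrist")[:2]: print(th,round(r["score"],2),r["extent"])
p,d=arm.grab_frame("side"); cv2.imwrite("pics/side1.png",p[:,:,::-1]); np.savez("side1.npz",p=p,d=d)
for th in ("bracket","stand","head","cap","foot"):
    for r in arm.trace(th,"side")[:2]: print(th,round(r["score"],2),r["extent"])
E
```

```text
t: 2.05
eef_pos: [0.5293, -0.2963, 0.1988]
ee_rot: [3.142, -0.0, -2.806]
force: [0.0, -0.6, 0.3]
width: 0.0878
gripper_force: 0.0
(array([ 0.52928302, -0.29630825,  0.19876907]), array([ 3.14155384e+00, -1.35574028e-04, -2.80614722e+00]))
bracket 0.91 [259.9, 151.0, 31.1, 119.6]
bracket 0.7 [382.6, 379.7, 20.6, 16.5]
stand 0.94 [436.6, 222.6, 59.3, 13.2]
bracket 0.82 [289.1, 265.3, 39.9, 41.0]
bracket 0.81 [223.9, 369.5, 43.0, 50.5]
stand 0.64 [238.3, 173.8, 59.6, 78.8]
head 0.44 [274.4, 164.7, 8.1, 49.6]
head 0.18 [288.3, 268.8, 43.9, 35.8]
cap 0.67 [268.7, 164.6, 12.8, 10.3]
cap 0.47 [274.2, 163.1, 8.4, 52.9]
foot 0.75 [273.0, 165.0, 10.6, 48.4]
```

View pics/w1.png

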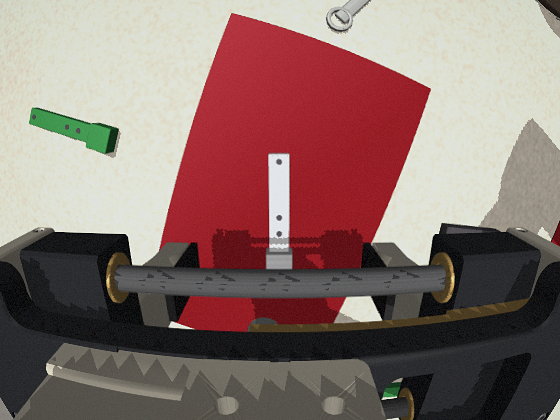

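View pics/side1.png

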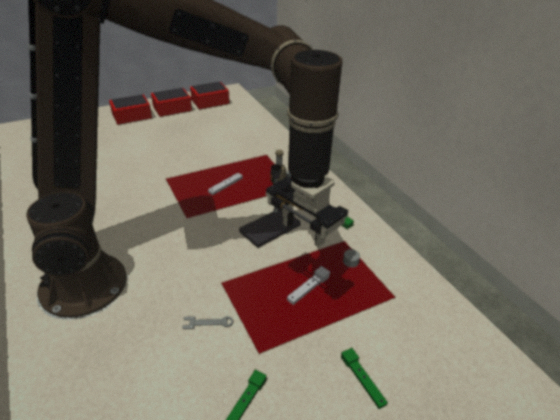

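The wrist view shows the bracket upright, with its tail end at (279,153) and the step at row 252. The side view confirms the bracket and shows the stand behind the gripper.

```bash
python3 - <<'E'
from h import *
f=np.load("w1.npz"); p,d=f["p"].astype(int),f["d"]; pose=(f["pos"],f["rot"])
m=((p.max(2)-p.min(2))<50)&(p.min(2)>140); v,u=np.mgrid[:420,:560]
m&=(u>262)&(u<297)&(v>148)&(v<248)
vv,uu=np.nonzero(m); o,D=wpix(np.c_[uu,vv],pose)
def plane(z): return o+D*((z-o[2])/D[:,2])[:,None]
X=plane(.017)
# depth-based height
c=arm.get_calibration("wrist"); T=np.eye(4); R=Ro.from_euler("xyz",pose[1]).as_matrix()
zc=(R@c["mount"][:3,:3])[:,2]; dd=d[vv,uu]; Xd=o+D*(dd/(D@zc))[:,None]; print("depth z",np.percentile(Xd[dd>0][:,2],[10,50,90]))
q=X[:,:2].mean(0); _,_,V=np.linalg.svd(X[:,:2]-q,full_matrices=False); a=V[0]*np.sign(V[0][0]); n=np.array([-a[1],a[0]])
t=(X[:,:2]-q)@a; w=(X[:,:2]-q)@n; print("yaw",np.arctan2(a[1],a[0]),"len",np.ptp(t),"w",np.percentile(w,[1,99]))
tail=q+a*t.min()+n*np.percentile(w,[1,99]).mean(); org=tail+a*.075; grip=tail+a*.034
print("tail",tail,"org",org,"grip",grip, "fingers yaw",pose[1][2]+np.pi)
y=np.arctan2(a[1],a[0])
print(tocmd(np.r_[grip,.0]-np.r_[pose[0][:2],0],y-np.pi-pose[1][2],pose[1]))
E
```

```text
depth z [0.01579681 0.01671562 0.01769195]
yaw 0.33634801842914086 len 0.1117921721439287 w [-0.01135868  0.01125108]
tail [ 0.49431984 -0.30934481] org [ 0.56511731 -0.28459166] grip [ 0.52641469 -0.29812338] fingers yaw 0.3354454309178072
(array([ 0.13, -0.03,  0.  ]), np.float64(-0.01))
```

```bash
python3 -m crank '[[[0.1,0,1.5,0],[0.1,0,3.2,0],[0.1,0,4.8,0],[0.1,0,6.2,0],[0.1,0,7.2,0],[0.1,0,7.7,0],[0.1,0,7.7,0],[0.1,0,7.7,0]]]' && python3 -m crank '[[[0,0,0,0],[0,0,0,0],[0,0,0,0],[0,0,0,0],[0,0,0,0],[0,0,0,0]]]' 1 35
```

```text
t: 3.65
eef_pos: [0.5279, -0.2973, 0.0074]
ee_rot: [-3.141, 0.001, -2.806]
force: [0.8, -0.3, 0.4]
width: 0.0881
gripper_force: 0.0
t: 4.4
eef_pos: [0.527, -0.2971, 0.0062]
ee_rot: [3.142, -0.0, -2.807]
force: [-0.1, -0.1, -0.1]
width: 0.0335
gripper_force: 0.0
```

```bash
python3 -m crank '[[[0,0,0,0],[0,0,0,0],[0,0,0,0],[0,0,0,0]]]' && python3 -m crank '[[[0,0,-0.5,0],[0,0,-1,0],[0,0,-2,0],[0,0,-3,0],[0,0,-3,0]]]' && python3 - <<'E'
from h import *
s=arm.get_state(); pose=(s["eef_pos"],s["ee_rot"])
p,d=arm.grab_frame("wrist"); cv2.imwrite("pics/w2.png",p[:,:,::-1]); np.savez("w2.npz",p=p,d=d,pos=pose[0],rot=pose[1]); print(pose)
# refine stand from top + side0... plate in top picture 1 (arm moved)
p,d=arm.grab_frame("top"); np.savez("top2.npz",p=p,d=d); cv2.imwrite("pics/top2.png",p[:,:,::-1])
p,d=arm.grab_frame("side"); np.savez("side2.npz",p=p,d=d); cv2.imwrite("pics/side2.png",p[:,:,::-1])
a=cv2.imread("pics/top2.png")[110:250,190:350]; b=cv2.imread("pics/side2.png")[140:280,200:360]
cv2.imwrite("pics/m2.png",cv2.resize(np.hstack([a,b]),None,fx=2.5,fy=2.5,interpolation=cv2.INTER_CUBIC))
E
```

```text
t: 4.9
eef_pos: [0.5271, -0.297, 0.0063]
ee_rot: [-3.142, 0.0, -2.807]
force: [-0.8, -0.2, 0.1]
width: 0.0009
gripper_force: 0.0
t: 5.52
eef_pos: [0.5289, -0.2976, 0.0847]
ee_rot: [-3.138, 0.004, -2.806]
force: [1.1, -0.7, -0.4]
width: 0.0004
gripper_force: 0.0
(array([ 0.52892204, -0.29764132,  0.08467631]), array([-3.13844889,  0.00438816, -2.80633313]))
```

View pics/m2.png

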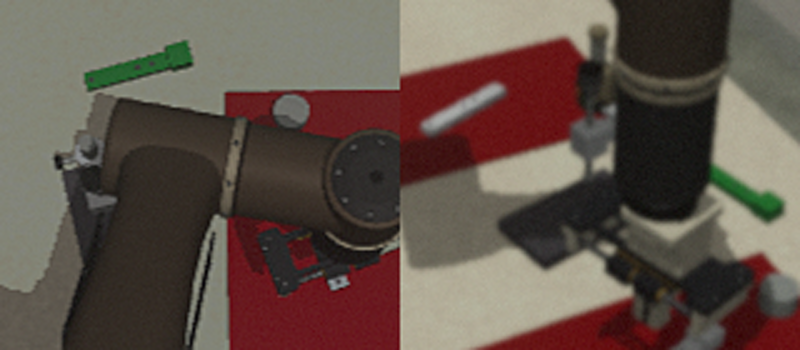

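The gripper closed on nothing. The wrist view may show why.

View pics/w2.png

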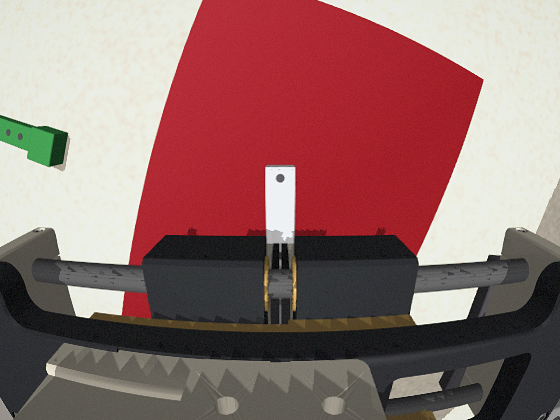

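```bash
python3 - <<'E'
from h import *
f=np.load("w2.npz"); pose=(f["pos"],f["rot"]); g=np.load("w1.npz"); pose1=(g["pos"],g["rot"])
R=Ro.from_euler("xyz",pose[1]).as_matrix()
for n,l in (("tcp",0),("hold",-.0188),("-60",-.06)):
    print(n,wproj(pose[0]+R@[0,0,l],pose).round(1))
tail=np.array([.4943,-.3093,.017]); print("tail pred",wproj(tail,pose),wproj(tail,pose1))
# triangulate tail centre
o1,d1=wpix([279,153.5],pose1); o2,d2=wpix([280,166],pose); d1,d2=d1[0],d2[0]
s=np.linalg.lstsq(np.c_[d1,-d2],o2-o1,rcond=None)[0]; print("tri",o1+d1*s[0],o2+d2*s[1])
X=world("top",np.load("top2.npz")["d"]); print("top tail z",X[220:226,322:328].round(3)[::2,::2])
d=f["d"]; print("depth fingers",d[230:320:8,280].round(3),d[230:320:8,274].round(3)); 
c=arm.get_calibration("wrist"); print("depth expected tcp",(np.linalg.inv(c["mount"])@[0,0,0,1])[2])
s=arm.get_state();print(s["q"],s["eef_pos"])
E
```

```text
tcp [[278.  241.7]]
hold [[277.8 253.5]]
-60 [[277.2 289.2]]
tail pred [[279.22951594 167.09071297]] [[278.30448383 153.96404885]]
tri [ 0.49417024 -0.30854129  0.00928988] [ 0.49422987 -0.30871432  0.00929045]
top tail z [[[ 0.485 -0.281  0.198]
  [ 0.483 -0.287  0.209]
  [ 0.486 -0.294  0.189]]

 [[ 0.504 -0.297  0.012]
  [ 0.504 -0.304  0.011]
  [ 0.504 -0.31   0.015]]

 [[ 0.497 -0.296  0.018]
  [ 0.496 -0.303  0.023]
  [ 0.498 -0.311  0.008]]]
depth fingers [0.267 0.268 0.271 0.271 0.274 0.087 0.082 0.083 0.085 0.278 0.276 0.278] [0.267 0.269 0.165 0.155 0.145 0.085 0.084 0.082 0.084 0.126 0.127 0.128]
depth expected tcp 0.1973166330641612
[-1.90685778e-01  3.43368284e-01 -2.99645653e-01 -2.82721360e-04
 -9.27605687e-01 -1.04523448e+00] [ 0.52685823 -0.29694714  0.08141856]
```

```bash
python3 - <<'E'
from h import *
c=arm.get_calibration("wrist"); f=np.load("w2.npz"); d=f["d"]; p=f["p"]
v,u=np.mgrid[228:300:4,262:300:3]
x=(np.stack([u,v],-1)-c["mtx"][:2,2])/c["mtx"][0,0]; r=np.linalg.norm(x,axis=-1,keepdims=True)
D=np.concatenate([x/r*np.tan(r),np.ones_like(r)],-1)*d[v,u][...,None]
T=D@c["mount"][:3,:3].T+c["mount"][:3,3]
for i in range(len(v)): print(v[i,0],(T[i,:,2]*1000).round().astype(int), (T[i,[2,4,8,10],0]*1000).round().astype(int),(T[i,[2,4,8,10],1]*1000).round().astype(int))
img=cv2.resize(p[215:310,230:330,::-1],None,fx=6,fy=6,interpolation=cv2.INTER_CUBIC); cv2.imwrite("pics/w2c.png",img)
E
```

```text
228 [82 69 67 68 68 67 70 67 67 67 69 83 83] [-13 -13 -13 -14] [-9 -4  6 11]
232 [82 69 68 68 68 68 70 68 69 69 68 83 83] [-17 -17 -17 -17] [-9 -4  6 11]
236 [-99 -99  69  67  68  68  68  69  68  68  67 -99 -99] [-21 -20 -20 -20] [-9 -4  6 11]
240 [-102 -101   69   67   69   68   69 -186   69   68   67 -102 -102] [-24 -24 -24 -24] [-9 -4  6 11]
244 [-105 -102  -33  -33  -29  -28   68  -29  -29  -32  -33 -105 -106] [11 10  9 11] [-5 -2  4  7]
248 [-108 -102  -39  -38  -34  -35   69  -34  -35  -38  -39 -107 -108] [11  9 10 11] [-5 -2  4  7]
252 [-110 -102  -43  -43  -40  -39   69  -39  -39  -43  -42 -107 -111] [11  9  9 10] [-4 -2  4  7]
256 [-113 -104  -47  -43  -45  -44   68  -44  -45  -46  -47 -108 -113] [10 10 10 11] [-4 -2  4  7]
260 [-117 -108 -106  -49  -48  -50   69  -49  -49  -46 -107 -109 -116] [34  9  9 35] [-2 -2  4  4]
264 [-116 -110 -104  -54  -54  -55   69  -55  -55  -47 -109 -110 -116] [32 10 10 34] [-2 -1  4  4]
268 [-117 -111 -104  -59  -58  -59   69  -59  -58  -60 -110 -112 -118] [31  9 10 34] [-2 -1  4  4]
272 [-117 -111 -108 -109 -108 -107 -108 -108 -108 -108 -111 -113 -117] [32 31 32 33] [-2  0  3  4]
276 [-117 -114 -112 -109 -109 -111 -109 -109 -110 -110 -113 -113 -117] [33 31 31 33] [-2  0  3  4]
280 [-117 -113 -112 -110 -111 -110 -110 -110 -110 -111 -112 -114 -117] [31 31 30 31] [-2  0  3  4]
284 [-117 -115 -113 -110 -112 -111 -111 -112 -111 -111 -113 -114 -117] [31 30 30 31] [-2  0  3  4]
288 [-117 -114 -113 -111 -111 -110 -110 -112 -111 -111 -113 -115 -118] [30 29 29 29] [-2  0  3  4]
292 [-116 -115 -114 -112 -110 -110 -110 -112 -111 -112 -114 -115 -117] [29 27 27 29] [-2  0  3  4]
296 [-118 -115 -114 -111 -111 -110 -111 -111 -111 -111 -115 -115 -117] [27 26 26 28] [-2  0  3  4]
```

View pics/w2c.png

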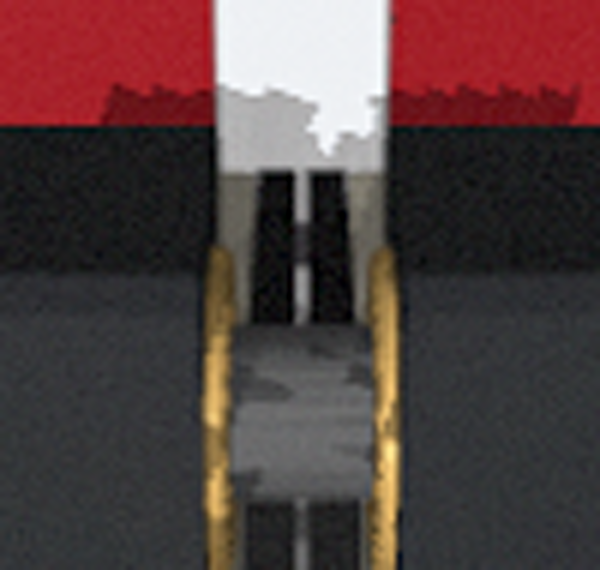

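The picture and depth show the fingertips ending about 28 mm short of the stated TCP: the tip is at tool z ≈ -28 mm and the bar top at +68. The fingers therefore shut above the bar without touching it. I'll add 28 mm to the tool length, open, and go down further in stages while watching the force.

```bash
python3 -m crank '[[[0,0,0,0],[0,0,0,0],[0,0,0,0],[0,0,0,0],[0,0,0,0],[0,0,0,0],[0,0,0,0],[0,0,0,0]]]' 0 && python3 -m crank '[[[0,0,1,0],[0,0,2,0],[0,0,2.8,0],[0,0,3.4,0],[0,0,3.7,0],[0,0,3.8,0],[0,0,3.9,0],[0,0,3.9,0]]]'
```

```text
t: 6.68
eef_pos: [0.5271, -0.2971, 0.0813]
ee_rot: [-3.142, 0.0, -2.807]
force: [0.7, -0.1, -0.8]
width: 0.0748
gripper_force: 0.0
t: 7.68
eef_pos: [0.5273, -0.2971, -0.0159]
ee_rot: [-3.141, 0.001, -2.807]
force: [-0.3, -0.3, -1.0]
width: 0.0873
gripper_force: 0.0
```

```bash
python3 -m crank '[[[0,0,0.1,0],[0,0,0.2,0],[0,0,0.25,0],[0,0,0.25,0]]]' && python3 -m crank '[[[0,0,0,0],[0,0,0,0],[0,0,0,0],[0,0,0,0],[0,0,0,0],[0,0,0,0],[0,0,0,0],[0,0,0,0]]]' 1 35
```

```text
t: 8.18
eef_pos: [0.527, -0.297, -0.0226]
ee_rot: [3.141, -0.0, -2.807]
force: [-0.1, -0.7, -0.2]
width: 0.0878
gripper_force: 0.0
t: 9.18
eef_pos: [0.5271, -0.2971, -0.0225]
ee_rot: [-3.142, -0.0, -2.807]
force: [-0.1, 0.1, -0.0]
width: 0.0239
gripper_force: 35.0
```

Gripped at 23.9 mm, the bar's width. I'll firm the grip, lift, and refine the stand from the top and side pictures.

```bash
python3 -m crank '[[[0,0,0,0],[0,0,-0.3,0],[0,0,-1,0],[0,0,-2,0],[0,0,-3,0],[0,0,-3.2,0],[0,0,-3.2,0]]]' 1 55 && python3 - <<'E'
from h import *
from scipy.ndimage import median_filter
s=arm.get_state(); pose=(s["eef_pos"],s["ee_rot"]); p,d=arm.grab_frame("wrist"); cv2.imwrite("pics/w3.png",p[:,:,::-1]); np.savez("w3.npz",p=p,d=d,pos=pose[0],rot=pose[1])
c=arm.get_calibration("wrist")
v,u=np.mgrid[60:240:12,279:281]
x=(np.stack([u,v],-1)-c["mtx"][:2,2])/c["mtx"][0,0]; r=np.linalg.norm(x,axis=-1,keepdims=True)
T=(np.concatenate([x/r*np.tan(r),np.ones_like(r)],-1)*d[v,u][...,None])@c["mount"][:3,:3].T+c["mount"][:3,3]
print("tail tool x,z",np.c_[v[:,0],(T[:,0,[0,2]]*1000).round()].astype(int).tolist())
f=np.load("top0.npz"); p,d=f["p"].astype(int),f["d"]; W=world("top",d); v,u=np.mgrid[:420,:560]
def rect(n,m):
    q=W[m]; (c,s,a)=cv2.minAreaRect(q[:,:2].astype(np.float32)*1000); print(n,len(q),"mean",(q.mean(0)*1000).round(1),"med z",np.median(q[:,2]).round(4),"rect",np.round(c,1),np.round(s,1),round(a,1))
box=(u>205)&(u<260)&(v>155)&(v<235)
cap=box&(W[...,2]>.215)&(W[...,2]<.29); rect("cap>.215",cap)
col=box&(W[...,2]>.165)&(W[...,2]<.215); rect("mid",col)
hd=box&(W[...,2]>.125)&(W[...,2]<.16); rect("headtop",hd)
for row in range(158,196,2): print(row,(W[row,212:244:2,2]*1000).round().astype(int))
# plate via colour, plane z=.02
g=p.max(2); m=(box&(g<110)&(v>175)).astype(np.uint8)
m=cv2.morphologyEx(m,cv2.MORPH_OPEN,np.ones((3,3)))
c=arm.get_calibration("top"); vv,uu=np.nonzero(m); D=np.c_[(uu-c["mtx"][0,2])/c["mtx"][0,0],(vv-c["mtx"][1,2])/c["mtx"][1,1],np.ones(len(uu))]@c["R"]; o=-c["R"].T@c["t"]
X=o+D*((.02-o[2])/D[:,2])[:,None]; print("plate",len(X),cv2.minAreaRect((X[:,:2]*1000).astype(np.float32)))
cv2.imwrite("pics/t0z.png",cv2.resize(p[150:240,200:270,::-1].astype(np.uint8),None,fx=6,fy=6,interpolation=cv2.INTER_NEAREST))
E
```

```text
t: 10.05
eef_pos: [0.5271, -0.297, 0.0579]
ee_rot: [-3.141, 0.001, -2.807]
force: [0.1, 0.2, -2.2]
width: 0.0238
gripper_force: 55.0
tail tool x,z [[60, 119, 55], [72, 109, 54], [84, 100, 54], [96, 91, 56], [108, 82, 55], [120, 73, 56], [132, 65, 55], [144, 56, 54], [156, 47, 56], [168, 38, 55], [180, 29, 55], [192, 19, 55], [204, 33, -39], [216, 28, -40], [228, 22, -39]]
cap>.215 103 mean [598.7  -3.1 232.4] med z 0.233 rect [599.6  -3.6] [29.6 32.5] 84.6
mid 51 mean [651.3   9.8 184.4] med z 0.1859 rect [629.7   8.4] [69.2 19. ] 3.9
headtop 207 mean [622.7   7.9 142.2] med z 0.1436 rect [620.6  11.7] [90.2 66.3] 24.6
158 [ 1  6  3 -4  1  6 -6  5 -4 -1  7 -1  6  3  5  0]
160 [  3 -11  -1   5   0  -2   0   5  -1   0   5  -8  -6   5   1   1]
162 [ 4  1 -2  0 -6  0  0  2 -6 -1 -9 -1  2  4 -3 -1]
164 [ -2   2   2  -8  -2  -1 187 185  -5   0  -2   6   2  -3   3  -6]
166 [ -4  -1  -8  -2  -1 184 187 187 188 143  -6  -3  -2  -1   4  -4]
168 [ -5  -5   0  -2  -3 185 186 186 188 137  -9  -4   8  -6   0   2]
170 [  4  -3   1   3 140 138 184 185 173 132 145   8  -5   0   1   1]
172 [  7 133  -
[... 269 characters left out ...]
 21  21  18]
180 [  4   1  22  22  18  17 237 236 235 233 230  38  22  22  18  19]
182 [ -1   4  24  18  23  17 233 235 237 239 239 154  16  22  25  25]
184 [ -1  -2  18  12  14  18 229 239 237 235 231 148  26  20  21  12]
186 [  -3    0   -7   20   14   12  149  232  234 1761  145  144  126   25
   17   19]
188 [  4   1  -2  18  15  17  19 150 151 151 144 145 147  28  21  14]
190 [  1 -11   4  22  21  21  16 144 138 150 147 148 138  20  21  19]
192 [  0   6  -2  22  17  22  17 146 151 147 141 140 137  22  24  23]
194 [  0   1  -6  -4  22  13  19  17 130 119 116 114  24  13  28  18]
plate 1917 ((565.4515380859375, 7.089691162109375), (163.0859832763672, 196.9516143798828), 89.26996612548828)
```

View pics/t0z.png

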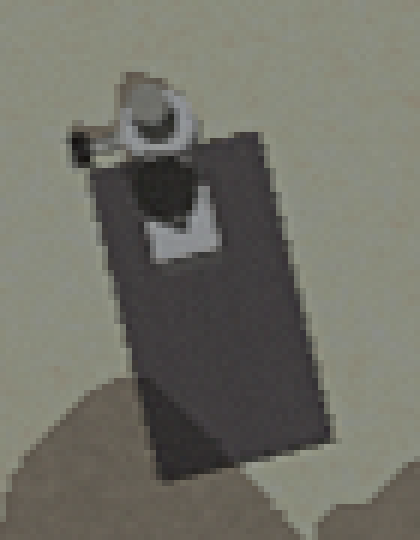

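The zoomed top view shows the plate corners at about (160,480), (332,440), (262,132) and (92,170) in the crop, and the cap at (168,190). Next I'll combine plate and cap, check against the side view, and work out the moves.

```bash
python3 - <<'E'
from h import *
c=arm.get_calibration("top")
uv=np.array([[160,480],[332,440],[262,132],[92,170]])/6+[200-.5,150-.5]
D=np.c_[(uv-c["mtx"][:2,2])/c["mtx"][0,0],np.ones(4)]@c["R"]; o=-c["R"].T@c["t"]
X=(o+D*((.02-o[2])/D[:,2])[:,None])[:,:2]; print(X.round(4))
e=[X[3]-X[0],X[2]-X[1]]; w=[X[0]-X[1],X[3]-X[2]]; print([np.linalg.norm(a).round(4) for a in e+w],[np.arctan2(a[1],a[0]).round(3) for a in e],[np.arctan2(-a[0],a[1]).round(3) for a in w])
yaw=np.mean([np.arctan2(a[1],a[0]) for a in e]+[np.arctan2(-a[0],a[1]) for a in w]); ctr=X.mean(0); dirn=np.array([np.cos(yaw),np.sin(yaw)])
F=ctr+.02*dirn; print("yaw",yaw,"ctr",ctr,"foot from plate",F,"cap (.5990,-.0033)")
cs=arm.get_calibration("side"); 
for P in ([.599,-.0033,.233],[*F,.233],[.599,-.0033,.243]):
    q=cs["R"]@P+cs["t"]; print("side px cap",(cs["mtx"]@q/q[2])[:2].round(1))
Ff=(F+[.599,-.0033])/2
s=arm.get_state(); pos,rot=s["eef_pos"],s["ee_rot"]; print(pos,rot)
L=.099
for nm,back,z in (("pre",.10,.058),("pre low",.10,.0025),("final",0,.0025)):
    t=np.r_[Ff-(L+back)*dirn,z]; print(nm,t.round(4),tocmd(t-pos,yaw-np.pi-rot[2],rot), "r",np.hypot(*t[:2]))
E
```

```text
[[ 0.4822  0.0222]
 [ 0.5033 -0.0731]
 [ 0.6789 -0.0347]
 [ 0.6583  0.0611]]
[np.float64(0.1803), np.float64(0.1798), np.float64(0.0977), np.float64(0.0979)] [np.float64(0.217), np.float64(0.215)] [np.float64(0.218), np.float64(0.212)]
yaw 0.21554734489113186 ctr [ 0.58067398 -0.00612109] foot from plate [ 0.60021117 -0.00184345] cap (.5990,-.0033)
side px cap [275.  167.3]
side px cap [275.2 166.9]
side px cap [275.1 164.4]
[ 0.52661525 -0.29684046  0.05711724] [ 3.14105081e+00 -2.92683951e-04 -2.80696152e+00]
pre [ 0.4052 -0.0451  0.058 ] (array([ 1.28, 11.1 , -0.03]), np.float64(1.36)) r 0.40771643523933254
pre low [ 0.4052 -0.0451  0.0025] (array([ 1.28, 11.1 ,  2.19]), np.float64(1.36)) r 0.40771643523933254
final [ 0.5029 -0.0237  0.0025] (array([-2.69, 10.63,  2.19]), np.float64(1.36)) r 0.503456811805802
```

```bash
python3 -m crank '[[[0.1,0.8,0,0.1],[0.3,2.2,0,0.3],[0.5,3.8,0,0.5],[0.5,5.4,0,0.7],[0.5,7,0,0.9],[0.5,8.6,0,1.1],[0.5,9.9,0,1.3],[0.5,10.7,0,1.4],[0.5,11,0,1.4],[0.5,11,0,1.4],[0.5,11,0,1.4]]]' && python3 - <<'E'
from h import *
s=arm.get_state(); pos,rot=s["eef_pos"],s["ee_rot"]; print(pos,rot)
yaw=.2155; dirn=np.array([np.cos(yaw),np.sin(yaw)]); Ff=np.array([.5996,-.0026])
for back,z in ((.06,.0025),(0,.0025)): print(tocmd(np.r_[Ff-(.099+back)*dirn,z]-pos,yaw-np.pi-rot[2],rot))
for n in ("wrist","side"):
    p,d=arm.grab_frame(n); cv2.imwrite(f"pics/{n}4.png",p[:,:,::-1]); np.savez(f"{n}4.npz",p=p,d=d,pos=pos,rot=rot)
cs=arm.get_calibration("side")
print([(r["score"],r["extent"]) for r in arm.recognise("bracket","side")[:3]])
p=cv2.imread("pics/side4.png")[120:280,170:370]; cv2.imwrite("pics/s4c.png",cv2.resize(p,None,fx=3.5,fy=3.5,interpolation=cv2.INTER_CUBIC))
E
```

```text
t: 11.48
eef_pos: [0.4249, -0.0419, 0.0573]
ee_rot: [-3.141, -0.001, -2.929]
force: [-0.6, -0.5, -1.8]
width: 0.023
gripper_force: 55.0
[ 0.42492613 -0.04194722  0.05727435] [-3.14147571e+00 -5.71225429e-04 -2.92927355e+00]
(array([-0.8 ,  0.05,  2.19]), np.float64(-0.04))
(array([-3.2 ,  0.05,  2.19]), np.float64(-0.04))
[(0.77, [223.1, 368.8, 42.7, 47.9]), (0.66, [340.7, 346.2, 46.9, 66.0]), (0.51, [265.7, 165.4, 30.7, 48.9])]
```

View pics/s4c.png

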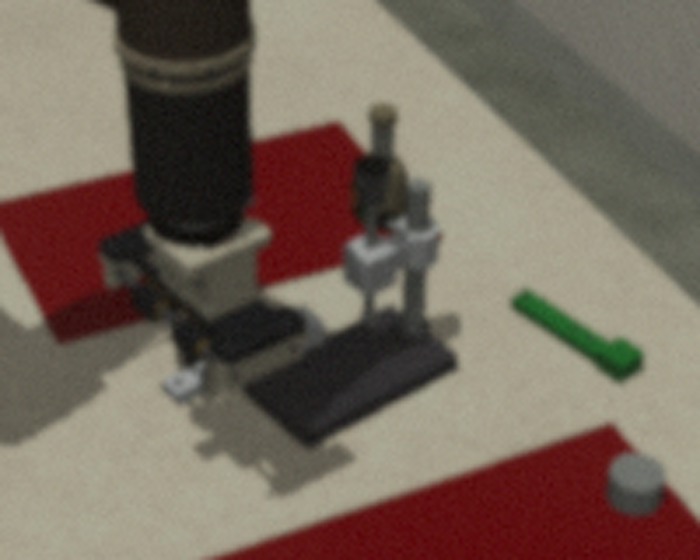

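The side view shows the bracket held level with the stand clear ahead. The cap is at crop (372,182), where I predicted it. Now lower and slide in.

```bash
python3 -m crank '[[[0,0,0.8,0],[0,0,1.7,0],[0,0.05,2.25,0],[-0.4,0.05,2.25,0],[-1,0.05,2.25,0],[-1.6,0.05,2.25,0],[-2.2,0.05,2.25,0],[-2.7,0.05,2.25,0],[-3,0.05,2.25,0],[-3.2,0.05,2.25,0],[-3.2,0.05,2.25,0]]]' && python3 - <<'E'
from h import *
s=arm.get_state(); pos,rot=s["eef_pos"],s["ee_rot"]; print(pos,rot,s["force"])
yaw=.2155; dirn=np.array([np.cos(yaw),np.sin(yaw)]); Ff=np.array([.5996,-.0026])
print(tocmd(np.r_[Ff-.099*dirn,-.0055]-pos,yaw-np.pi-rot[2],rot))
p,d=arm.grab_frame("side"); np.savez("side5.npz",p=p,d=d); cv2.imwrite("pics/side5.png",p[:,:,::-1])
cv2.imwrite("pics/s5c.png",cv2.resize(p[150:270,200:340,::-1],None,fx=5,fy=5,interpolation=cv2.INTER_CUBIC))
E
```

```text
t: 13.0
eef_pos: [0.5029, -0.0233, 0.0012]
ee_rot: [3.142, -0.0, -2.929]
force: [-0.3, -0.3, -2.2]
width: 0.0235
gripper_force: 55.0
[ 0.50285567 -0.02331892  0.00119467] [ 3.14157554e+00 -1.49985396e-04 -2.92891607e+00] [-0.34167638 -0.29141016 -2.21744909]
(array([ 0.  , -0.02,  0.27]), np.float64(-0.03))
```

View pics/s5c.png

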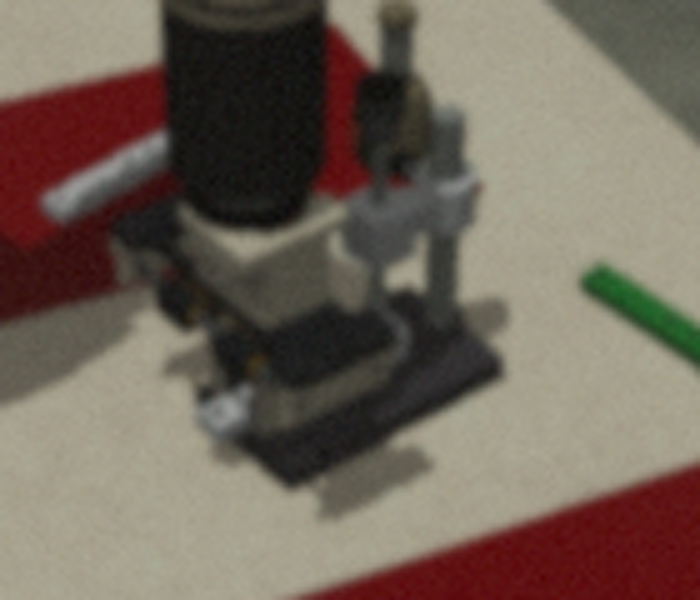

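The side view shows the bracket lying low over the plate, with its block at the spindle near crop (395,335) and nothing touching. Lower it now.

```bash
python3 -m crank '[[[0,0,0.1,0],[0,0,0.18,0],[0,0,0.24,0],[0,0,0.24,0],[0,0,0.24,0]]]' && python3 -m crank '[[[0,0,0.03,0],[0,0,0.03,0],[0,0,0.03,0]]]'
```

```text
t: 13.68
eef_pos: [0.5028, -0.0234, -0.0047]
ee_rot: [-3.142, -0.0, -2.929]
force: [0.4, -0.1, -1.6]
width: 0.0231
gripper_force: 55.0
t: 14.05
eef_pos: [0.5029, -0.0233, -0.0054]
ee_rot: [3.142, 0.0, -2.929]
force: [-0.0, -0.8, -0.6]
width: 0.0237
gripper_force: 55.0
```

```bash
python3 -m crank '[[[0,0,0.02,0],[0,0,0.02,0],[0,0,0.02,0]]]' && python3 -m crank '[[[0,0,0,0],[0,0,0,0],[0,0,0,0],[0,0,0,0],[0,0,0,0],[0,0,0,0],[0,0,0,0]]]' 0.5 && python3 - <<'E'
from h import *
s=arm.get_state(); pos,rot=s["eef_pos"],s["ee_rot"]
p,d=arm.grab_frame("wrist"); np.savez("w6.npz",p=p,d=d,pos=pos,rot=rot); cv2.imwrite("pics/w6.png",p[:,:,::-1])
c=arm.get_calibration("wrist"); v,u=np.mgrid[:420,:560]
x=(np.stack([u,v],-1)-c["mtx"][:2,2])/c["mtx"][0,0]; r=np.linalg.norm(x,axis=-1,keepdims=True)+1e-9
T=(np.concatenate([x/r*np.tan(r),np.ones_like(r)],-1)*d[...,None])@c["mount"][:3,:3].T+c["mount"][:3,3]
m=(p.min(2)>120)&(u>240)&(u<320)&(v>195)&(v<242)&(abs(T[...,2]+.0395)<.006)
q=T[m]*1000; print(m.sum(),"x",np.percentile(q[:,0],[1,99]),"y",np.percentile(q[:,1],[2,50,98]),"z",np.percentile(q[:,2],[5,50,95]))
for row in range(196,240,6): mm=m[row]; 
# line fit yaw of centreline, slope of z
print("z slope",np.polyfit(q[:,0],q[:,2],1), "y slope",np.polyfit(q[:,0],q[:,1],1))
E
```

```text
t: 14.42
eef_pos: [0.5029, -0.0233, -0.0055]
ee_rot: [-3.142, 0.0, -2.929]
force: [-3.1, 0.3, 5.7]
width: 0.0231
gripper_force: 55.0
t: 15.3
eef_pos: [0.5028, -0.0233, -0.006]
ee_rot: [3.142, -0.0, -2.929]
force: [-1.4, 0.8, -0.1]
width: 0.0438
gripper_force: 0.0
1873 x [15.18646458 34.81134292] y [-10.20136473   1.227544    12.52762574] z [-40.78173219 -39.75943466 -38.6960667 ]
z slope [ 5.16665030e-03 -3.98771855e+01] y slope [-0.00544324  1.26370437]
```

Released and flat. I'll back off, rise, and go above the cap with the fingers shut. From there the wrist camera sees the tail and the plate.

```bash
python3 -m crank '[[[0,0,-0.5,0],[0,0,-1.3,0],[0.8,0,-1.8,0],[2,0,-2.8,0],[2.5,0,-4.2,0],[2.5,0,-6,0],[2.5,0,-7.8,0],[2.5,0,-9.5,0],[2.5,0,-10.6,0],[2.5,0,-10.8,0],[2.5,0,-10.8,0]]]' && python3 -m crank '[[[-0.8,0,0,0],[-2.3,0,0,0],[-4,0,0,0],[-5.5,0,0,0],[-6.3,0,0,0],[-6.5,0,0,0],[-6.5,0,0,0],[-6.5,0,0,0],[-6.5,0,0,0]]]' 1 20 && python3 - <<'E'
from h import *
s=arm.get_state(); pos,rot=s["eef_pos"],s["ee_rot"]; print(pos,rot)
p,d=arm.grab_frame("wrist"); np.savez("w7.npz",p=p,d=d,pos=pos,rot=rot); cv2.imwrite("pics/w7.png",p[:,:,::-1])
t,dt=arm.grab_frame("top"); np.savez("top7.npz",p=t,d=dt); 
c=arm.get_calibration("wrist"); v,u=np.mgrid[:420,:560]
x=(np.stack([u,v],-1)-c["mtx"][:2,2])/c["mtx"][0,0]; r=np.linalg.norm(x,axis=-1,keepdims=True)+1e-9
T=(np.concatenate([x/r*np.tan(r),np.ones_like(r)],-1)*d[...,None])@c["mount"][:3,:3].T+c["mount"][:3,3]
W=T@Ro.from_euler("xyz",rot).as_matrix().T+pos
q=p.astype(int); sat=q.max(2)-q.min(2)
yaw=.2155; a=np.array([np.cos(yaw),np.sin(yaw)]); n=np.array([-a[1],a[0]]); Ff=np.array([.5996,-.0026])
S=np.stack([(W[...,:2]-Ff)@a+.02,(W[...,:2]-Ff)@n],-1)*1000   # stand frame
H=W[...,2]*1000
bar=(H>28)&(H<48)&(q.min(2)>120)&(S[...,0]<0)&(abs(S[...,1])<40)
pl=(H>12)&(H<27)&(q.max(2)<150)&(S[...,0]<20)&(abs(S[...,1])<70)
for nm,m in (("bar",bar),("plate",pl)):
    k=S[m]; print(nm,m.sum(),"h",np.median(H[m]).round(1),"x",np.percentile(k[:,0],[.3,99.7]).round(1),"y",np.percentile(k[:,1],[.7,99.3]).round(1),"rect",cv2.minAreaRect(k.astype(np.float32)))
tips=(abs(T[...,1])<.012)&(abs(T[...,0])<.014)&(T[...,2]>-.07)&(T[...,2]<.01); print("tip z",np.percentile(T[tips][:,2],[50,95,99.5])*1000, "y",T[tips][:,1].mean()*1000)
E
```

```text
t: 16.73
eef_pos: [0.4414, -0.0365, 0.2642]
ee_rot: [3.141, 0.001, -2.929]
force: [0.6, 0.4, -1.2]
width: 0.0439
gripper_force: 0.0
t: 17.85
eef_pos: [0.6001, -0.0023, 0.2645]
ee_rot: [3.141, 0.001, -2.929]
force: [-0.2, 0.2, -0.3]
width: 0.0007
gripper_force: 0.0
[ 0.60014529 -0.00233316  0.26452575] [ 3.14149062e+00  7.73367423e-04 -2.92881950e+00]
bar 1620 h 33.8 x [-114.3   -0.6] y [-11.4  13. ] rect ((-57.52632141113281, 1.090118408203125), (23.750810623168945, 113.99153900146484), 88.9300308227539)
plate 4509 h 19.8 x [-89.5  19.8] y [-48.2  50.4] rect ((-34.75100326538086, 0.5936737060546875), (109.94581604003906, 100.08163452148438), 0.4138251543045044)
tip z [-43.95052224 -30.17688858 -27.19497696] y 0.9967578036545
```

The bracket sits as wanted: tail end at stand x = -114.3, so the pad is at +19.7 against 20, and it lies within 0.5 mm of the plate's centre line. Now press, watching the force.

```bash
python3 -m crank '[[[0,0,0.5,0],[0,0,1.1,0],[0,0,1.6,0],[0,0,1.8,0],[0,0,1.8,0]]]'; python3 -m crank '[[[0,0,0.2,0],[0,0,0.4,0],[0,0,0.6,0],[0,0,0.6,0]]]';  python3 -m crank '[[[0,0,0.1,0],[0,0,0.2,0],[0,0,0.3,0],[0,0,0.3,0]]]'
```

```text
t: 18.58
eef_pos: [0.6005, -0.0023, 0.2185]
ee_rot: [-3.141, -0.001, -2.929]
force: [0.4, -1.2, -0.7]
width: 0.0004
gripper_force: 0.0
t: 19.08
eef_pos: [0.6006, -0.0022, 0.2038]
ee_rot: [-3.142, -0.0, -2.929]
force: [0.4, 0.5, 2.1]
width: 0.0008
gripper_force: 0.6
t: 19.58
eef_pos: [0.6006, -0.0022, 0.1964]
ee_rot: [-3.142, -0.0, -2.929]
force: [-0.1, -1.0, 1.9]
width: -0.0001
gripper_force: 0.8
```

```bash
python3 -m crank '[[[0,0,0.15,0],[0,0,0.25,0],[0,0,0.25,0],[0,0,0.25,0]]]'|grep -E 'eef|force: \['; for i in 1 2; do :; done; python3 -m crank '[[[0,0,0.06,0],[0,0,0.06,0],[0,0,0.06,0]]]'|grep -E 'eef|force: \['; python3 -m crank '[[[0,0,0.06,0],[0,0,0.06,0],[0,0,0.06,0]]]'|grep -E 'eef|force: \['
```

```text
eef_pos: [0.6006, -0.0022, 0.1903]
force: [0.4, -0.6, 2.4]
eef_pos: [0.6007, -0.0022, 0.1888]
force: [-0.0, 0.2, 1.0]
eef_pos: [0.6006, -0.0022, 0.1873]
force: [1.1, 0.3, 2.1]
```

```bash
python3 -m crank '[[[0,0,0.06,0],[0,0,0.06,0],[0,0,0.06,0]]]'|grep -E 'eef|force: \['; python3 -m crank '[[[0,0,0.06,0],[0,0,0.06,0],[0,0,0.06,0]]]'|grep -E 'eef|force: \['
```

```text
eef_pos: [0.6007, -0.0023, 0.1861]
force: [0.7, 0.2, 4.7]
eef_pos: [0.6007, -0.0022, 0.1847]
force: [-0.0, -0.5, 6.6]
```

```bash
python3 -m crank '[[[0,0,0.06,0],[0,0,0.12,0],[0,0,0.12,0],[0,0,0.12,0]]]'|grep -E 'eef|force: \['; cat > avg.py <<'E'
from h import *
F=[];Z=[]
for i in range(10):
    s=arm.get_state(); F.append(s["force"][2]); Z.append(s["eef_pos"][2]); arm.grab_frame("side")
print("mean F",np.mean(F),np.std(F),"z",np.mean(Z),"t",s["t"])
E
python3 avg.py
```

```text
eef_pos: [0.6008, -0.0023, 0.182]
force: [-2.7, 1.1, 7.6]
mean F 8.02107977221721 0.49651541847305597 z 0.18204954508719617 t 22.525
```

```bash
python3 -m crank '[[[0,0,0.06,0],[0,0,0.06,0],[0,0,0.06,0],[0,0,0.06,0]]]'|grep -E 'eef|force: \['; python3 avg.py; python3 - <<'E'
from h import *
p,d=arm.grab_frame("wrist"); s=arm.get_state(); pos,rot=s["eef_pos"],s["ee_rot"]
c=arm.get_calibration("wrist"); v,u=np.mgrid[:420,:560]
x=(np.stack([u,v],-1)-c["mtx"][:2,2])/c["mtx"][0,0]; r=np.linalg.norm(x,axis=-1,keepdims=True)+1e-9
T=(np.concatenate([x/r*np.tan(r),np.ones_like(r)],-1)*d[...,None])@c["mount"][:3,:3].T+c["mount"][:3,3]
W=T@Ro.from_euler("xyz",rot).as_matrix().T+pos; q=p.astype(int)
yaw=.2155; a=np.array([np.cos(yaw),np.sin(yaw)]); n=np.array([-a[1],a[0]]); S=np.stack([(W[...,:2]-[.5996,-.0026])@a+.02,(W[...,:2]-[.5996,-.0026])@n],-1)*1000; H=W[...,2]*1000
b=(H>28)&(H<48)&(q.min(2)>110)&(S[...,0]<0)&(abs(S[...,1])<40); k=S[b]
print("bar",b.sum(),np.percentile(k[:,0],.3),np.percentile(k[:,1],[.7,99.3]),"h",np.median(H[b]),"slope",np.polyfit(k[:,0],H[b],1))
E
```

```text
eef_pos: [0.6008, -0.0023, 0.1807]
force: [-1.6, 0.5, 9.4]
mean F 9.088187642837916 0.31484796118786207 z 0.180735436139595 t 23.525
bar 2498 -114.20988164718 [-10.98037121  13.58513172] h 33.84888672790391 slope [-2.12480993e-03  3.37160069e+01]
```

The force is 9.1 N and the cap has moved about 5.6 mm past the knee. The bracket hasn't moved and lies flat. Hold, then hand in.

```bash
for i in 1; do :; done; python3 -m crank '[[[0,0,0,0],[0,0,0,0],[0,0,0,0],[0,0,0,0],[0,0,0,0],[0,0,0,0],[0,0,0,0],[0,0,0,0],[0,0,0,0],[0,0,0,0],[0,0,0,0],[0,0,0,0]]]'|grep -E 't:|eef|force: \['; python3 -m crank '[[[0,0,0,0],[0,0,0,0],[0,0,0,0],[0,0,0,0],[0,0,0,0],[0,0,0,0],[0,0,0,0],[0,0,0,0],[0,0,0,0],[0,0,0,0],[0,0,0,0],[0,0,0,0]]]'|grep -E 't:|eef|force: \['; python3 -m crank '[[[0,0,0,0],[0,0,0,0],[0,0,0,0],[0,0,0,0],[0,0,0,0],[0,0,0,0]]]'|grep -E 't:|eef|force: \['; python3 avg.py; python3 -c "
from station import arm
print(arm.job_done())"
```

```text
t: 25.12
eef_pos: [0.6008, -0.0023, 0.1807]
ee_rot: [-3.141, 0.001, -2.929]
force: [-2.7, -0.7, 8.4]
t: 26.62
eef_pos: [0.6008, -0.0023, 0.1807]
ee_rot: [-3.141, 0.001, -2.929]
force: [-1.7, -0.1, 8.9]
t: 27.38
eef_pos: [0.6008, -0.0023, 0.1807]
ee_rot: [-3.141, 0.001, -2.929]
force: [-1.7, 0.2, 9.0]
mean F 9.32314801676852 0.4055192207382005 z 0.18073284576906584 t 27.825
the job is handed in; nothing more can be done
None
```

The bracket lies flat on the plate with its raised end centred under the foot to within about 1 mm. The cap was pressed about 5.6 of its 12 mm (about 9 N) and held for over 4 s, and the job was handed in at about 28 s while still pressing; the first grasp closed on air and was redone.

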